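# Lock the reed bank with its damping comb

## Task

Put the reed bank away silent: pick the beech comb with the five thin fins and guide it down from above by hand onto the steel reed bank, so that every fin slides between two reeds and the comb's bar rests flat on the reed tips, in line with the bank and about centred on the reeds front to back; then let go of it. The reed pack is clamped up to a centimetre off the middle of its brass bed, so feel for the gaps and do not force the comb; leave the other things, including the comb with three thick fins, where they are.

Things in the scene. Friction and masses are not known exactly. Their poses are not given: they have to be found in the camera images.
- comb: The beech damping comb that fits (loose, about 0.12 kg), standing on its fin tips. Origin: centre of the plane of the fin tips; z up, y along its bar, x across. Five fins 6 mm thick (y), 24 mm wide (x), z 0 to 40 mm, at y = -28, -14, 0, 14, 28 mm. Bar above: 24 (x) x 90 (y) x 14 mm, z 40 to 54. A half turn about z makes no difference.
- comb_grip (a point): On the comb, 77 mm above its fin tips: middle of the grip rib on top of the bar, a place to pinch it across x. The rib is 16 mm across (x), 44 mm along y, from z 54 to 92 mm above the fin tips.
- bank: The fixed reed bank. Origin: underside centre of its brass bed, on the slate; z up, y along the row of reeds. Bed 64 (x) x 150 (y) x 12 mm, lips 26 mm high at its y ends. On it is clamped the steel reed pack, foot 30 x 93 mm. The pack's middle is up to 9 mm either way along y from the bed's middle, differently each time, not in this pose: feel or see it. It does not give.
- bank_top (a point): Fixed to the bed: 65 mm above its middle, height of the reed tips, where fin tips first meet them. The pack: four reeds 5 mm thick (y), 24 mm wide (x), z 20 to 65 mm, at y = -21, -7, 7, 21 mm from the pack's middle; two end cheeks 14 mm thick, as high and wide, at y = -39.5, 39.5. So five gaps of 9 mm, 14 mm apart. One gap off, an outer fin lands on a cheek.
- bank_home (a point): Fixed to the bed, 25 mm above its underside centre: height of the comb's origin when fully home, its bar on the reed tips. Along y the true place is the pack's middle, up to 9 mm either way from here. A 6 mm fin in a 9 mm gap is free 1.5 mm each side.
- coarse_comb: A similar beech comb of the same outer size with only three fins 12 mm thick at 30 mm pitch; it does not fit. Loose, standing on its fin tips; same origin and axes. Leave it.
- stem: Bystander: turned beech holder stem 24 mm dia. x 100 mm lying along its y, with two steel locking pins. Origin: underside centre.
- bulb: Bystander: green glass resonator bulb, 74 mm dia., 100 mm high, standing. Origin: underside centre.
- mallet: Bystander: grey rubber mallet, head 48 mm dia. x 55 mm standing on its face, ash handle out to 172 mm along its -y. Origin: underside centre of the head.
- cap: Bystander: brass cap 44 mm dia., 20 mm high, cork inside, open side up. Origin: underside centre.
Not all that is in view belongs to the job. Leave any purple or turquoise look-alike of the comb alone.

How it is judged:
By the outcome, as a careful person would: the job done as asked, in the order asked, and still so for the second after the job is handed in, with the robot touching nothing.
It also fails if it takes over 58 s, if anything falls off the work surface, if the arm or the gripper's body presses on something with over 40 N, if the wrist force passes 120 N, or if a joint passes its speed limit or range.

## Robot

A 7-joint arm with a two-finger parallel gripper is mounted at the origin on the work surface. World frame = base frame: x ahead of the robot, y to its left, z up, the work surface at z = 0. Lengths are in m, angles in rad, forces in N, time in s.
With the tool pointing down it reaches from about 0.4 to 0.875 m from the base axis. Payload 19.3 kg.
Tool frame: the origin (TCP) lies at the very end of the fingers, on their centre line; the grasp point (between the pads) lies 19 mm behind it; z points along the fingers, y is the direction in which the jaws open and shut (so a half turn about z gives the same grasp; the last joint's range is limited). The gripper opens to 85 mm and grips with 20 to 120 N. Pads are 22 mm wide; open, the fingers measure 114 mm over their backs; the gripper's body (76 mm by 85 mm) begins 54 mm behind the grasp point. The pads swing forward as they close: fully open they stand 13 mm farther back than shut.
Start: joints at [-1.183, 0.521, -0.036, 1.599, 0.021, 1.021, -0.113], TCP at [0.276, 0.561, 0.231] pointing down, gripper open.
Joint ranges: [-2.91, 2.91], [-0.3, 2.13], [-1.5, 1.42], [0.17, 2.43], [-1.26, 4.41], [0.16, 1.93], [-2.52, 2.52]. Speed limits (rad/s): [1.89, 1.89, 2.39, 2.39, 3.01, 3.01, 3.01].

## Interface

Orientations are given as [roll, pitch, yaw] about the fixed x, y, z axes, in that order (R = Rz(yaw) Ry(pitch) Rx(roll)).
In Python, from workcell import telemetry, imaging, ticket gives the robot as it stands.
- The arm moves only by the tool carry_out, never from a script. Its argument "series" is a list of rows, each a list of 7 numbers: the shift along the tool's x, y, z in m, then the turn, a rotation vector about the tool's x, y, z in rad, then the closure in counts, from 0 (fully open) to 255 (shut). In form: [[tx, ty, tz, ax, ay, az, jaw], ...]. A call has 1 to 10 rows; each row is the pose to reach, as a shift and turn from the pose commanded when the call began, along the tool's axes at that moment; what a row does not reach only later rows make up. A row lasts 1/8 s, in which the tool goes at most 62.5 mm and 10.7 degrees, less where a joint would pass 70% of its speed; a pose out of reach is approached as far as the arm can. A call with a gripper value outside its range is refused whole. The fingers move at their own pace and stop on an object; "force" is the grip in N (left out, the last holds). Time passes only in rows, so rows that repeat a pose let the fingers close. It gives the time, the measured TCP pose, the force and the opening at its end, in the units of the state.
- telemetry.observe(): the state, without advancing time (a new reading comes with each control period).
- imaging.grab_frame(name): name is "scene" or "side" or "wrist"; returns (picture, depth): 384x512x3 uint8, blue, green, red; 384x512 float32, m along the optical axis (not along the pixel's ray), 0 where there is no reading.
- imaging.camera_info(name): a dict with "mtx" (3x3 intrinsics, pixels), "dist_coeffs" ([k1, k2, p1, p2, k3] as OpenCV has them; the pictures are not rectified), "extrinsics" (4x4, takes a point from camera to world coordinates); the wrist camera has in their place "hand_eye" (4x4, takes a point from camera to tool coordinates, whose origin is the TCP and whose axes are the flange's). Camera axes: x right, y down, z forward; pixel columns grow to the right and rows downward; lengths in m; the calibration is good to about 2 mm. A picture is of the moment at which its call begins: read the wrist's pose just before it. camera_info takes no time and is no camera call.
- ticket.job_done(): hands the job in, once; it reports no verdict.
The state is a dict: "clock": time; "qpos": joint angles; "qd": joint speeds; "joint_efforts": joint torques, N m; "position": TCP position; "tool_rot": TCP orientation; "force": force on the tool from outside, world axes, zero at the start; "moment": the same for the moment, N m; "grip_width": finger opening in m.
Only numpy, scipy, OpenCV 4.12 (cv2) and the standard library are available. Lean on these libraries where they do the work, as an engineer would, in place of code of your own. Each camera call takes 0.05 s, during which the arm holds its last target.

## Working session

There is one attempt and no reset: what is moved stays moved. The work goes in short steps, Python scripts to look and compute and a tool call to move; the robot and the scene stay as the last step left them, time stands still between calls to the robot, and variables do not carry over. Pictures are saved under pics/ and viewed, and the job is handed in when it is done.

Besides the shell and the picture viewer there is one more tool, called after "Emit:" as name([rows], argument=value, ...), one row to a line, values as JSON. carry_out: Moves the arm, as the interface text tells. Its arguments: {"type":"object","properties":{"series":{"type":"array"},"force":{"type":"number"}},"required":["series"]}

```bash
mkdir -p pics; ls; cat > h.py <<'E'
import numpy as np,cv2
from workcell import telemetry, imaging, ticket
E
python3 - <<'E'
from h import *
s=telemetry.observe(); print(s)
for n in ("scene","side"):
    p,d=imaging.grab_frame(n); cv2.imwrite(f"pics/{n}0.png",p); np.save(f"{n}0.npy",d)
    i=imaging.camera_info(n); print(n,i)
print(imaging.camera_info("wrist"))
E
```

```text
pics
{'clock': 0.0, 'qpos': array([-1.1832199 ,  0.52203476, -0.03632114,  1.59999996,  0.02118824,
        1.02110292, -0.1127933 ]), 'qd': array([-2.44306631e-03,  6.15372981e-05, -9.10594093e-04,  9.79555016e-04,
       -1.38368724e-03, -8.55388908e-04, -8.84710632e-04]), 'joint_efforts': array([ 1.23924507e-03, -9.27116132e+01,  1.98057085e+00, -3.69934630e+01,
        1.78530364e-02,  8.15869396e-03,  5.41241718e-06]), 'position': array([0.27610533, 0.56032729, 0.23071576]), 'tool_rot': array([-3.14043474e+00,  7.61285906e-05,  2.68380127e+00]), 'force': array([-0.03023599,  0.18594519, -0.0819405 ]), 'moment': array([ 0.00036875, -0.06154858,  0.00297818]), 'grip_width': 0.08555675001993984}
scene {'mtx': array([[415.32759952,   0.        , 256.46400487],
       [  0.        , 415.32759952, 185.99512188],
       [  0.        ,   0.        ,   1.        ]]), 'dist_coeffs': array([-0.10704389,  0.        ,  0.        ,  0.        ,  0.        ]), 'extrinsics': array([[ 0.72507439,  0.54658012, -0.41894784,  0.99131015],
       [ 0.68855837, -0.58635911,  0.42669705, -0.43607792],
[... 537 characters left out ...]
051, -0.65114646,  0.98662262],
       [ 0.        ,  0.        ,  0.        ,  1.        ]])}
{'mtx': array([[338.56871628,   0.        , 252.89093303],
       [  0.        , 338.56871628, 193.63609181],
       [  0.        ,   0.        ,   1.        ]]), 'dist_coeffs': array([-0.05831685,  0.        ,  0.        ,  0.        ,  0.        ]), 'hand_eye': array([[ 1.21078001e-03, -9.46890702e-01, -3.21553311e-01,
         8.30573713e-02],
       [ 9.99998714e-01,  1.48462424e-03, -6.06426467e-04,
        -1.88846665e-04],
       [ 1.05160542e-03, -3.21552163e-01,  9.46891282e-01,
        -1.43508751e-01],
       [ 0.00000000e+00,  0.00000000e+00,  0.00000000e+00,
         1.00000000e+00]])}
```

View pics/scene0.png

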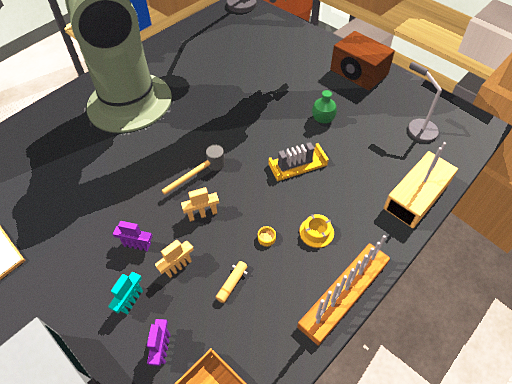

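View pics/side0.png

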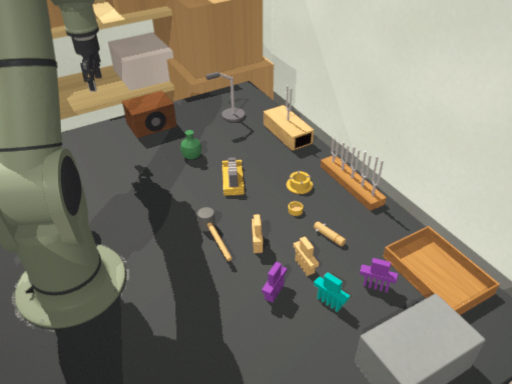

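```bash
python3 - <<'E'
from h import *
p=cv2.imread("pics/scene0.png"); 
a=cv2.resize(p[180:280,140:240],None,fx=4,fy=4,interpolation=cv2.INTER_CUBIC)
b=cv2.resize(p[130:190,255:340],None,fx=4.7,fy=4.7,interpolation=cv2.INTER_CUBIC)
b=cv2.copyMakeBorder(b,0,400-b.shape[0],0,0,cv2.BORDER_CONSTANT)if b.shape[0]<400 else b[:400]
cv2.imwrite("pics/z0.png",np.hstack([a,b])[:, :800])
# world clouds
for n in("scene","side"):
    d=np.load(n+"0.npy"); i=imaging.camera_info(n)
    v,u=np.mgrid[:384,:512]
    q=cv2.undistortPoints(np.stack([u,v],-1).reshape(-1,1,2).astype(float),i["mtx"],i["dist_coeffs"]).reshape(384,512,2)
    c=np.dstack([q*d[...,None],d]); E=i["extrinsics"]; w=c@E[:3,:3].T+E[:3,3]
    np.save(n+"_w.npy",w)
    if n=="scene":
        for nm,(x0,x1,y0,y1) in dict(combA=(178,222,183,225),combB=(150,197,236,280),bank=(262,335,138,185),bulb=(308,340,86,126),mallet=(160,226,140,198),cap=(254,280,222,250),stem=(212,250,258,305),gold=(298,336,212,252)).items():
            r=w[y0:y1,x0:x1].reshape(-1,3); r=r[(r[:,2]>.012)&(r[:,2]<.15)]
            t=r[r[:,2]>r[:,2].max()-.015]
            print(nm,len(r),"min",r.min(0).round(3),"max",r.max(0).round(3),"topmean",t.mean(0).round(3))
E
```

```text
combA 670 min [ 0.391 -0.168  0.012] max [ 0.519 -0.079  0.097] topmean [ 0.49  -0.124  0.091]
combB 750 min [ 0.474 -0.308  0.013] max [ 0.571 -0.216  0.096] topmean [ 0.559 -0.263  0.091]
bank 989 min [0.506 0.083 0.012] max [0.624 0.243 0.068] topmean [0.561 0.154 0.062]
bulb 563 min [0.47  0.316 0.012] max [0.537 0.381 0.105] topmean [0.502 0.352 0.099]
mallet 842 min [ 0.374 -0.16   0.012] max [0.512 0.035 0.097] topmean [ 0.491 -0.123  0.091]
cap 117 min [ 0.634 -0.087  0.012] max [ 0.678 -0.043  0.024] topmean [ 0.657 -0.065  0.018]
stem 470 min [ 0.654 -0.257  0.012] max [ 0.701 -0.156  0.029] topmean [ 0.682 -0.206  0.022]
gold 460 min [ 0.704 -0.003  0.012] max [0.767 0.062 0.039] topmean [0.736 0.029 0.033]
```

View pics/z0.png

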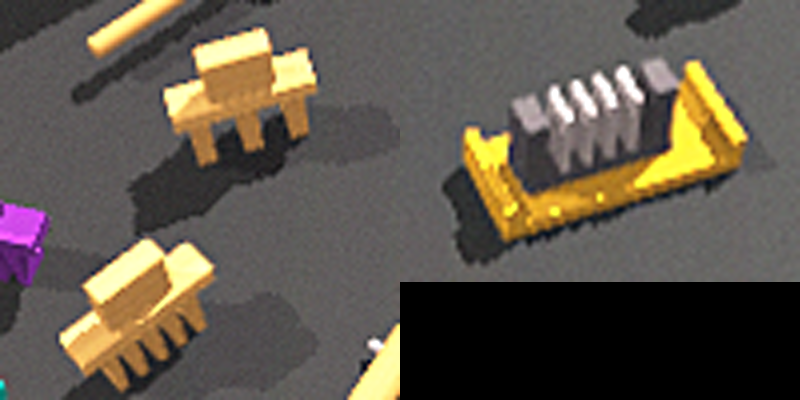

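```bash
python3 - <<'E'
from h import *
W={n:np.load(n+"_w.npy").reshape(-1,3) for n in("scene","side")}
def reg(c,r,z0,z1):
    for n in W:
        w=W[n]; m=(np.hypot(w[:,0]-c[0],w[:,1]-c[1])<r)&(w[:,2]>z0)&(w[:,2]<z1); t=w[m]
        if len(t)<5: print(n,len(t));continue
        (cx,cy),(a,b),an=cv2.minAreaRect((t[:,:2]*1000).astype(np.float32))
        print(n,len(t),"c",round(cx,1),round(cy,1),"size",round(a,1),round(b,1),"ang",round(an,1),"z",t[:,2].mean().round(4), "pca",np.round(np.degrees(np.arctan2(*np.linalg.svd(t[:,:2]-t[:,:2].mean(0))[2][0][::-1])),1))
print("rib");reg((.556,-.263),.07,.0885,.11)
print("bar+rib");reg((.556,-.263),.07,.045,.11)
print("bar");reg((.556,-.263),.07,.05,.058)
print("pack top");reg((.561,.16),.07,.061,.075)
print("bank all");reg((.561,.16),.1,.006,.075)
print("table");reg((.62,-.1),.03,-.01,.01)
E
```

```text
rib
scene 141 c 556.4 -261.7 size 43.7 17.4 ang 87.2 z 0.0926 pca -91.9
side 90 c 553.6 -259.8 size 46.2 16.6 ang 85.9 z 0.0929 pca -95.2
bar+rib
scene 603 c 556.7 -261.3 size 91.6 26.7 ang 87.5 z 0.0674 pca -93.2
side 391 c 552.3 -260.0 size 92.5 24.1 ang 88.0 z 0.0681 pca -88.7
bar
scene 277 c 556.9 -262.0 size 90.3 26.4 ang 86.8 z 0.0544 pca -93.7
side 151 c 553.1 -260.0 size 91.7 23.3 ang 87.2 z 0.0546 pca -88.1
pack top
scene 163 c 559.6 155.0 size 94.5 28.1 ang 64.8 z 0.064 pca -115.7
side 123 c 555.0 156.1 size 99.6 22.5 ang 62.7 z 0.0655 pca 64.6
bank all
scene 1287 c 564.6 162.5 size 152.2 66.0 ang 64.0 z 0.0293 pca -116.6
side 707 c 561.1 156.0 size 151.1 182.2 ang 20.9 z 0.0286 pca -114.4
table
scene 416 c 620.3 -99.9 size 56.0 59.3 ang 44.2 z 0.0013 pca -52.3
side 221 c 619.5 -99.5 size 57.3 56.9 ang 82.9 z 0.0017 pca -136.5
```

```bash
cat >> h.py <<'E'
from scipy.spatial.transform import Rotation as Rn
def Rt(s): return Rn.from_euler('xyz',s["tool_rot"]).as_matrix()
def go(p,yaw):
    s=telemetry.observe();R=Rt(s)
    G=Rn.from_euler('xyz',[np.pi,0,np.radians(yaw)]).as_matrix()
    print("shift",(R.T@(np.array(p)-s["position"])).round(4),"turn",Rn.from_matrix(R.T@G).as_rotvec().round(4),"at",s["position"].round(4),np.degrees(s["tool_rot"]).round(2),"t",round(s["clock"],2),"F",s["force"].round(2),"w",round(s["grip_width"],4))
def wrist(name):
    s=telemetry.observe(); p,d=imaging.grab_frame("wrist"); i=imaging.camera_info("wrist")
    cv2.imwrite(f"pics/{name}.png",p)
    v,u=np.mgrid[:384,:512]
    q=cv2.undistortPoints(np.stack([u,v],-1).reshape(-1,1,2).astype(float),i["mtx"],i["dist_coeffs"]).reshape(384,512,2)
    c=np.dstack([q*d[...,None],d]);H=i["hand_eye"];c=c@H[:3,:3].T+H[:3,3]
    w=c@Rt(s).T+s["position"]; np.save(name+".npy",w); return p,w
E
python3 -c "
from h import *
go([.565,.1625,.24],64)"
```

```text
shift [-0.435  -0.2292 -0.0089] turn [-7.0000e-04  8.0000e-04  1.5668e+00] at [0.2761 0.5604 0.2308] [-1.7994e+02  1.0000e-02  1.5377e+02] t 0.1 F [ 0.37 -0.14  0.42] w 0.0853
```

Emit:
carry_out([
  [-0.05, -0.025, -0.005, 0, 0, 0.17, 0],
  [-0.1, -0.05, -0.009, 0, 0, 0.35, 0],
  [-0.15, -0.08, -0.009, 0, 0, 0.52, 0],
  [-0.2, -0.105, -0.009, 0, 0, 0.7, 0],
  [-0.25, -0.13, -0.009, 0, 0, 0.87, 0],
  [-0.3, -0.16, -0.009, 0, 0, 1.05, 0],
  [-0.35, -0.185, -0.009, 0, 0, 1.22, 0],
  [-0.4, -0.21, -0.009, 0, 0, 1.4, 0],
  [-0.435, -0.229, -0.009, 0, 0, 1.567, 0],
  [-0.435, -0.229, -0.009, 0, 0, 1.567, 0],
])

```text
clock: 1.35
position: [0.5664, 0.1598, 0.24]
tool_rot: [3.141, 0.001, 1.11]
force: [-0.9, 0.8, -0.9]
grip_width: 0.0853
```

```bash
python3 - <<'E'
from h import *
p,w=wrist("wb")
w=w.reshape(-1,3)
def reg(nm,z0,z1):
    m=(np.hypot(w[:,0]-.562,w[:,1]-.16)<.1)&(w[:,2]>z0)&(w[:,2]<z1); t=w[m]
    print(nm,len(t),cv2.minAreaRect((t[:,:2]*1000).astype(np.float32)),t[:,2].mean())
reg("top",.061,.07);reg("bed",.0085,.07);reg("bedtop",.0085,.015);reg("lips",.02,.03)
go([.555,-.261,.23],87.3)
E
```

```text
top 1354 ((556.8543701171875, 157.00318908691406), (93.63404846191406, 23.828462600708008), 64.70928955078125) 0.06561641074639027
bed 7761 ((560.1686401367188, 164.88157653808594), (149.64959716796875, 63.82996368408203), 64.93535614013672) 0.028105035959888947
bedtop 4223 ((561.533935546875, 168.22149658203125), (142.35281372070312, 63.395912170410156), 64.79074096679688) 0.012893496016389668
lips 1175 ((560.9376220703125, 164.53945922851562), (149.53347778320312, 63.36759948730469), 64.4154052734375) 0.025353690583163547
shift [-0.3843  0.1767  0.0102] turn [-3.000e-04  8.000e-04 -4.087e-01] at [0.5655 0.1618 0.2399] [-1.7999e+02  5.0000e-02  6.3880e+01] t 1.4 F [-0.89  0.18 -0.1 ] w 0.0854
```

View pics/wb.png

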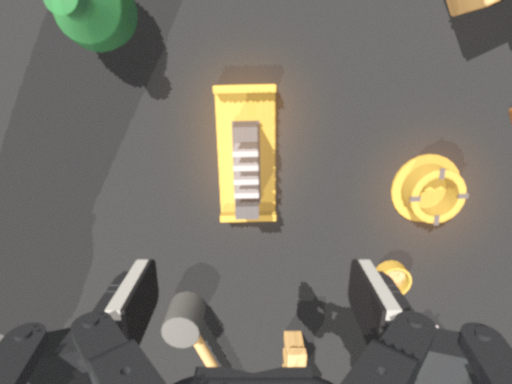

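Emit:
carry_out([
  [-0.05, 0.023, 0.002, 0, 0, -0.05, 0],
  [-0.1, 0.046, 0.004, 0, 0, -0.1, 0],
  [-0.15, 0.069, 0.006, 0, 0, -0.16, 0],
  [-0.2, 0.092, 0.008, 0, 0, -0.21, 0],
  [-0.25, 0.115, 0.01, 0, 0, -0.26, 0],
  [-0.3, 0.138, 0.01, 0, 0, -0.32, 0],
  [-0.34, 0.156, 0.01, 0, 0, -0.36, 0],
  [-0.384, 0.177, 0.01, 0, 0, -0.409, 0],
  [-0.384, 0.177, 0.01, 0, 0, -0.409, 0],
  [-0.384, 0.177, 0.01, 0, 0, -0.409, 0],
])

```text
clock: 2.65
position: [0.5561, -0.2585, 0.23]
tool_rot: [-3.141, -0.001, 1.527]
force: [0.7, 0.5, 0.2]
grip_width: 0.0851
```

```bash
cat > c.py <<'E'
from h import *
import sys
p,w=wrist(sys.argv[1])
w=w.reshape(-1,3)
def reg(nm,z0,z1):
    m=(np.hypot(w[:,0]-.556,w[:,1]+.261)<.06)&(w[:,2]>z0)&(w[:,2]<z1); t=w[m]
    print(nm,len(t),cv2.minAreaRect((t[:,:2]*1000).astype(np.float32)),t[:,2].mean())
reg("rib",.088,.1);reg("bar",.045,.1);reg("bartop",.05,.058)
go([.555,-.261,.14],87.3)
E
python3 c.py wc
```

```text
rib 897 ((554.9166870117188, -260.4556579589844), (43.96641540527344, 15.871992111206055), 87.2054443359375) 0.09271387525846633
bar 2229 ((554.9066772460938, -260.564697265625), (90.27385711669922, 24.01658058166504), 86.29521942138672) 0.07096269768430842
bartop 1195 ((554.9061889648438, -260.57275390625), (90.25773620605469, 24.01658058166504), 86.29521942138672) 0.05479871416446841
shift [-0.003  -0.0011  0.0901] turn [-0.0003 -0.0009  0.0043] at [ 0.5562 -0.2581  0.2301] [-1.7998e+02 -5.0000e-02  8.7550e+01] t 2.7 F [ 0.08 -0.61  0.45] w 0.0852
```

View pics/wc.png

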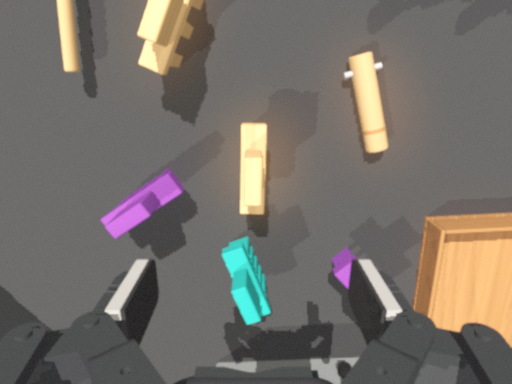

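Emit:
carry_out([
  [-0.002, -0.0012, 0.03, 0, 0, 0.013, 0],
  [-0.002, -0.0012, 0.06, 0, 0, 0.013, 0],
  [-0.002, -0.0012, 0.09, 0, 0, 0.013, 0],
  [-0.002, -0.0012, 0.09, 0, 0, 0.013, 0],
  [-0.002, -0.0012, 0.09, 0, 0, 0.013, 0],
  [-0.002, -0.0012, 0.09, 0, 0, 0.013, 0],
])

```text
clock: 3.45
position: [0.5553, -0.2617, 0.1417]
tool_rot: [3.14, 0.0, 1.513]
force: [0.4, -0.1, 0.3]
grip_width: 0.0854
```

```bash
python3 c.py wc2; python3 -c "
from h import *
go([.5549,-.2605,.062],86.8)"
```

```text
rib 1726 ((555.129638671875, -260.4857177734375), (44.1567268371582, 16.00110626220703), 86.2756576538086) 0.09271498825376227
bar 3934 ((555.1195678710938, -260.3488464355469), (89.80262756347656, 23.983938217163086), 86.4398422241211) 0.07284402782172017
bartop 1877 ((555.1171264648438, -260.388427734375), (89.72334289550781, 23.983938217163086), 86.4398422241211) 0.05480926287536612
shift [ 0.0007 -0.0002  0.0014] turn [ 0.0015  0.0004 -0.0106] at [ 0.5551 -0.2617  0.1414] [1.7991e+02 2.0000e-02 8.6690e+01] t 3.5 F [-0.7   0.52 -0.14] w 0.0851
shift [ 0.0012 -0.0004  0.0794] turn [ 0.0015  0.0004 -0.0018] at [ 0.5551 -0.2617  0.1414] [1.7991e+02 2.0000e-02 8.6690e+01] t 3.5 F [-0.7   0.52 -0.14] w 0.0851
```

Emit:
carry_out([
  [0.001, 0, 0.03, 0, 0, 0.005, 0],
  [0.001, 0, 0.06, 0, 0, 0.005, 0],
  [0.001, 0, 0.075, 0, 0, 0.005, 0],
  [0.001, 0, 0.079, 0, 0, 0.005, 0],
  [0.001, 0, 0.079, 0, 0, 0.005, 100],
  [0.001, 0, 0.079, 0, 0, 0.005, 180],
  [0.001, 0, 0.079, 0, 0, 0.005, 255],
  [0.001, 0, 0.079, 0, 0, 0.005, 255],
  [0.001, 0, 0.079, 0, 0, 0.005, 255],
  [0.001, 0, 0.079, 0, 0, 0.005, 255],
], force=40)

```text
clock: 4.75
position: [0.5548, -0.2608, 0.0617]
tool_rot: [3.141, 0.0, 1.508]
force: [-0.5, 0.2, 6.6]
grip_width: 0.0153
```

```bash
python3 c.py wc3
```

```text
rib 5077 ((554.3372192382812, -260.29815673828125), (41.765743255615234, 39.31915283203125), 44.30659866333008) 0.09328949992314832
bar 10566 ((553.87255859375, -248.5176239013672), (41.23066329956055, 68.87028503417969), 10.778850555419922) 0.07815972356246036
bartop 3004 ((555.9658203125, -235.75624084472656), (40.619266510009766, 24.046812057495117), 86.46393585205078) 0.05477114127444226
shift [-0.0002  0.0003 -0.0783] turn [ 0.0004  0.0001 -0.016 ] at [ 0.5548 -0.2608  0.0617] [1.7998e+02 1.0000e-02 8.6380e+01] t 4.8 F [-0.04 -0.13  6.1 ] w 0.0152
```

View pics/wc3.png

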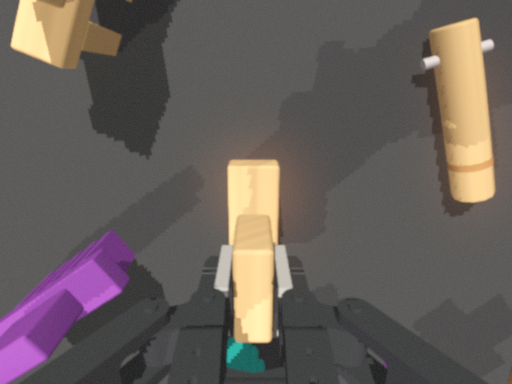

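Emit:
carry_out([
  [0, 0, -0.01, 0, 0, 0, 255],
  [0, 0, -0.03, 0, 0, 0, 255],
  [0, 0, -0.06, 0, 0, 0, 255],
  [0, 0, -0.1, 0, 0, 0, 255],
  [0, 0, -0.13, 0, 0, 0, 255],
  [0, 0, -0.13, 0, 0, 0, 255],
  [0, 0, -0.13, 0, 0, 0, 255],
])

```text
clock: 5.68
position: [0.5545, -0.2606, 0.1916]
tool_rot: [3.141, -0.0, 1.508]
force: [0.6, -0.1, -1.4]
grip_width: 0.015
```

```bash
python3 - <<'E'
from h import *
go([.5569,.1570,.19],64.7)
p,w=wrist("l1")
for n in ("scene","side"):
    p,d=imaging.grab_frame(n); cv2.imwrite(f"pics/{n}1.png",p[150:384,100:500] if n=="scene" else p)
E
```

```text
shift [ 0.4169 -0.0239  0.0016] turn [ 1.000e-04 -1.000e-04  3.786e-01] at [ 0.5545 -0.2606  0.1916] [179.99  -0.    86.39] t 5.67 F [ 0.64 -0.08 -1.38] w 0.015
```

View pics/side1.png

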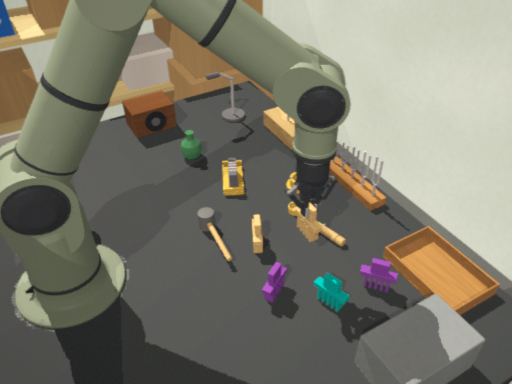

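The comb is held (at about 310,222 in the side view) and hangs upright. Now to above the bank.

Emit:
carry_out([
  [0.04, -0.002, 0, 0, 0, 0.03, 255],
  [0.09, -0.005, 0, 0, 0, 0.08, 255],
  [0.14, -0.008, 0, 0, 0, 0.13, 255],
  [0.19, -0.011, 0, 0, 0, 0.18, 255],
  [0.24, -0.014, 0, 0, 0, 0.23, 255],
  [0.29, -0.017, 0, 0, 0, 0.28, 255],
  [0.34, -0.02, 0, 0, 0, 0.32, 255],
  [0.38, -0.022, 0, 0, 0, 0.36, 255],
  [0.417, -0.024, 0, 0, 0, 0.379, 255],
  [0.417, -0.024, 0, 0, 0, 0.379, 255],
])

```text
clock: 7.08
position: [0.5563, 0.1601, 0.1904]
tool_rot: [-3.14, 0.0, 1.133]
force: [0.0, -0.8, -0.8]
grip_width: 0.0156
```

Emit:
carry_out([
  [0, 0, 0, 0, 0, 0, 255],
  [0, 0, 0, 0, 0, 0, 255],
])

```text
clock: 7.32
position: [0.557, 0.1557, 0.1912]
tool_rot: [3.142, 0.0, 1.127]
force: [0.0, 0.4, -1.0]
grip_width: 0.0157
```

```bash
python3 - <<'E'
from h import *
go([.5569,.1570,.135],64.7)
p,w=wrist("b1"); w=w.reshape(-1,3)
def reg(nm,z0,z1):
    m=(np.hypot(w[:,0]-.562,w[:,1]-.16)<.1)&(w[:,2]>z0)&(w[:,2]<z1); t=w[m]
    if len(t)>5: print(nm,len(t),cv2.minAreaRect((t[:,:2]*1000).astype(np.float32)),t[:,2].mean())
reg("top",.061,.07);reg("bed",.0085,.07);reg("bar",.178,.19)
for n in ("scene","side"):
    p,d=imaging.grab_frame(n); cv2.imwrite(f"pics/{n}2.png",p)
p=cv2.imread("pics/scene2.png");cv2.imwrite("pics/scene2z.png",cv2.resize(p[40:240,200:400],None,fx=3,fy=3,interpolation=cv2.INTER_CUBIC))
E
```

```text
shift [ 0.0011 -0.0007  0.0562] turn [ 0.      0.0005 -0.0019] at [0.557  0.1557 0.1912] [1.800e+02 3.000e-02 6.459e+01] t 7.33 F [ 0.04  0.41 -1.  ] w 0.0157
top 785 ((570.98583984375, 186.95091247558594), (27.608230590820312, 23.875112533569336), 65.18022918701172) 0.06563324251468088
bed 6627 ((560.5712280273438, 164.82904052734375), (149.17184448242188, 64.1726303100586), 64.66939544677734) 0.022876520289127924
bar 3084 ((567.6385498046875, 178.4193878173828), (40.48737335205078, 24.10224723815918), 64.58048248291016) 0.18431964370569323
```

View pics/b1.png

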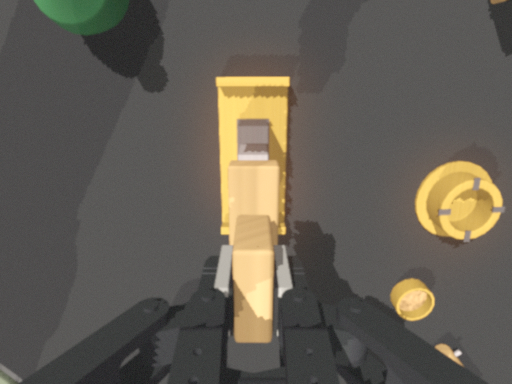

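View pics/scene2z.png

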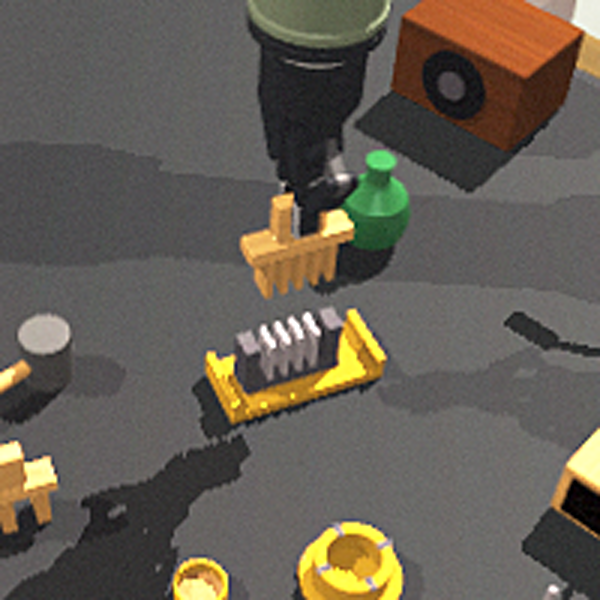

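Emit:
carry_out([
  [0.001, 0, 0.02, 0, 0, 0, 255],
  [0.001, 0, 0.04, 0, 0, 0, 255],
  [0.001, 0, 0.053, 0, 0, 0, 255],
  [0.001, 0, 0.057, 0, 0, 0, 255],
  [0.001, 0, 0.057, 0, 0, 0, 255],
  [0.001, 0, 0.057, 0, 0, 0, 255],
])

```text
clock: 8.22
position: [0.5577, 0.1579, 0.1349]
tool_rot: [3.141, -0.001, 1.129]
force: [0.9, -0.2, -0.9]
grip_width: 0.0152
```

```bash
cat > m.py <<'E'
from h import *
import sys
nm=sys.argv[1]
for k in range(2):
  go([.5569,.1573,.12],64.7)
  s=telemetry.observe();p,w=wrist(nm+str(k)); w=w.reshape(-1,3)
  a=np.radians(64.7);ex=np.array([np.cos(a),np.sin(a)]);ey=np.array([np.sin(a),-np.cos(a)])
  def reg(n,z0,z1):
    m=(np.hypot(w[:,0]-.562,w[:,1]-.16)<.1)&(w[:,2]>z0)&(w[:,2]<z1); t=w[m][:,:2]-s["position"][:2]
    u=t@ex*1000;v=t@ey*1000
    (c0,c1),sz,an=cv2.minAreaRect((t*1000).astype(np.float32))
    print(n,len(t),"along max/98%%",u.max().round(2),np.percentile(u,98).round(2),"min",u.min().round(1),"across",np.percentile(v,2).round(2),np.percentile(v,98).round(2),"ang",an)
  zt=s["position"][2]
  reg("pack",.061,.07);reg("bar",zt-.0617+.05,zt-.0617+.0585)
for n in ("scene","side"):
    p,d=imaging.grab_frame(n)
    cv2.imwrite(f"pics/{nm}{n}.png",cv2.resize(p[80:180,250:360] if n=="scene" else p[140:210,200:270],None,fx=6,fy=6,interpolation=cv2.INTER_CUBIC))
E
python3 m.py d
```

```text
shift [-0.0009 -0.0005  0.0149] turn [ 0.0006 -0.0006 -0.0005] at [0.5577 0.1579 0.1349] [ 1.7997e+02 -4.0000e-02  6.4670e+01] t 8.22 F [ 0.91 -0.24 -0.93] w 0.0152
pack 754 along max/98%% 45.69 45.52 min 33.5 across -12.04 11.35 ang 64.68245697021484
bar 2988 along max/98%% 45.32 44.9 min 4.4 across -11.71 11.4 ang 64.73075866699219
shift [-0.0009 -0.0004  0.0149] turn [ 0.0005 -0.0007 -0.0005] at [0.5577 0.158  0.1349] [ 1.7997e+02 -4.0000e-02  6.4670e+01] t 8.28 F [ 0.25 -0.77 -0.93] w 0.0154
pack 756 along max/98%% 45.62 45.5 min 33.4 across -12.05 11.36 ang 64.58336639404297
bar 2987 along max/98%% 45.29 44.91 min 4.3 across -11.7 11.43 ang 64.8992919921875
```

View pics/dscene.png

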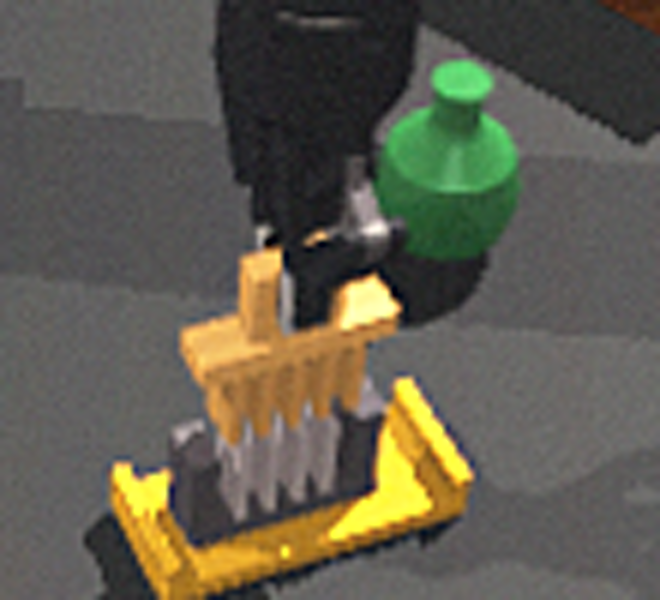

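View pics/d0.png

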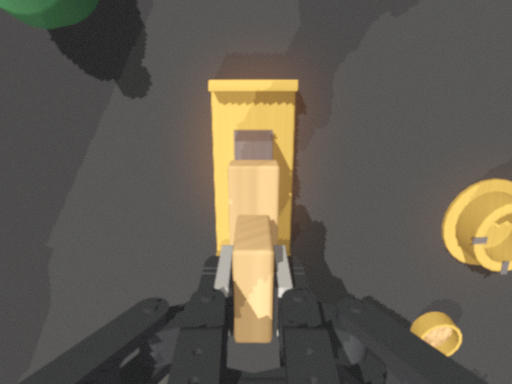

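Emit:
carry_out([
  [-0.001, 0, 0, 0, 0, 0, 255],
  [-0.001, 0, 0.003, 0, 0, 0, 255],
  [-0.001, 0, 0.006, 0, 0, 0, 255],
  [-0.001, 0, 0.008, 0, 0, 0, 255],
  [-0.001, 0, 0.01, 0, 0, 0, 255],
  [-0.001, 0, 0.012, 0, 0, 0, 255],
  [-0.001, 0, 0.012, 0, 0, 0, 255],
])

```text
clock: 9.3
position: [0.5569, 0.1569, 0.1221]
tool_rot: [-3.141, 0.0, 1.129]
force: [-0.2, -0.5, -1.8]
grip_width: 0.0153
```

```bash
python3 m.py e
```

```text
shift [ 0.0003 -0.0001  0.0021] turn [-0.0002  0.0002 -0.0004] at [0.5569 0.1569 0.1221] [-1.7999e+02  1.0000e-02  6.4680e+01] t 9.3 F [-0.23 -0.49 -1.81] w 0.0153
pack 737 along max/98%% 47.01 46.78 min 36.3 across -11.44 11.8 ang 65.17533111572266
bar 2999 along max/98%% 45.37 44.88 min 4.2 across -11.69 11.38 ang 64.81160736083984
shift [ 0.0003 -0.0002  0.0023] turn [-0.      0.0001 -0.0005] at [0.557  0.1569 0.1223] [-1.800e+02  1.000e-02  6.467e+01] t 9.35 F [ 0.84 -0.62 -0.18] w 0.0154
pack 744 along max/98%% 46.97 46.73 min 36.3 across -11.49 11.81 ang 64.9779281616211
bar 2993 along max/98%% 45.43 44.94 min 4.7 across -11.72 11.39 ang 64.86375427246094
```

View pics/escene.png

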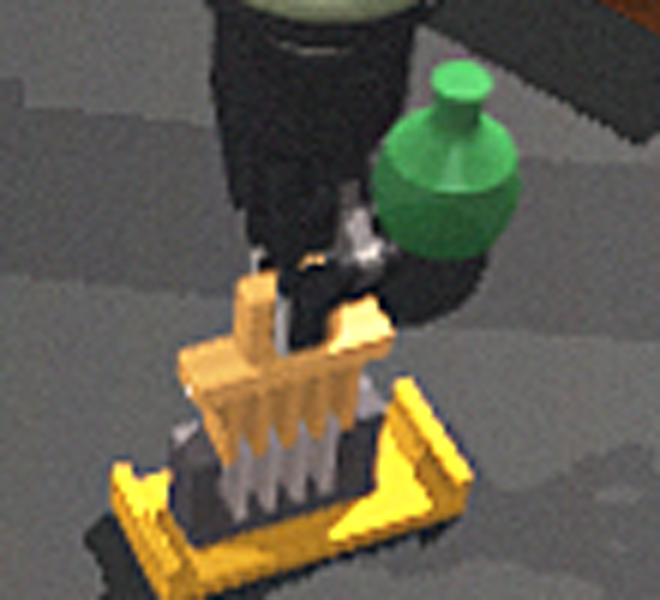

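Emit:
carry_out([
  [0, 0, 0.004, 0, 0, 0, 255],
  [0, 0, 0.008, 0, 0, 0, 255],
  [0, 0, 0.012, 0, 0, 0, 255],
  [0, 0, 0.016, 0, 0, 0, 255],
  [0, 0, 0.02, 0, 0, 0, 255],
  [0, 0, 0.02, 0, 0, 0, 255],
])

```text
clock: 10.25
position: [0.5568, 0.1569, 0.102]
tool_rot: [-3.141, 0.0, 1.129]
force: [0.2, 0.6, -0.7]
grip_width: 0.0154
```

```bash
python3 m.py f
```

```text
shift [ 0.0004 -0.0001 -0.018 ] turn [-0.0003  0.0004 -0.0005] at [0.5568 0.1569 0.102 ] [-1.7998e+02  2.0000e-02  6.4670e+01] t 10.25 F [ 0.19  0.59 -0.73] w 0.0154
pack 532 along max/98%% 47.04 46.9 min 41.0 across -11.37 11.7 ang 64.45661926269531
bar 2999 along max/98%% 45.2 44.89 min 4.3 across -11.71 11.39 ang 64.7961654663086
shift [ 0.0004 -0.0002 -0.0178] turn [-0.0001  0.0002 -0.0005] at [0.5569 0.1569 0.1022] [-1.7999e+02  1.0000e-02  6.4670e+01] t 10.3 F [ 0.4  -0.72 -0.89] w 0.015
pack 540 along max/98%% 47.06 46.9 min 40.9 across -11.51 11.71 ang 64.25714874267578
bar 3002 along max/98%% 45.3 44.92 min 4.5 across -11.73 11.4 ang 64.9621810913086
```

Sliding in freely (no force). 15.5 mm remain.

Emit:
carry_out([
  [0, 0, 0.004, 0, 0, 0, 255],
  [0, 0, 0.008, 0, 0, 0, 255],
  [0, 0, 0.011, 0, 0, 0, 255],
  [0, 0, 0.013, 0, 0, 0, 255],
  [0, 0, 0.0145, 0, 0, 0, 255],
  [0, 0, 0.0155, 0, 0, 0, 255],
  [0, 0, 0.0155, 0, 0, 0, 255],
  [0, 0, 0.0155, 0, 0, 0, 255],
])

```text
clock: 11.45
position: [0.557, 0.157, 0.0868]
tool_rot: [3.142, -0.0, 1.129]
force: [1.3, -0.0, -0.7]
grip_width: 0.0153
```

```bash
python3 m.py g
```

```text
shift [ 0.0003 -0.0002 -0.0332] turn [ 0.     -0.     -0.0005] at [0.557  0.157  0.0868] [180.    -0.    64.67] t 11.45 F [ 1.35 -0.01 -0.71] w 0.0153
pack 351 along max/98%% 47.03 46.84 min 43.9 across -11.72 11.66 ang 64.90771484375
bar 2999 along max/98%% 45.36 44.91 min 4.1 across -11.69 11.38 ang 64.98131561279297
shift [ 0.0003 -0.0002 -0.0332] turn [ 0.     -0.     -0.0005] at [0.557  0.157  0.0868] [180.    -0.    64.67] t 11.5 F [ 0.25 -0.85 -1.38] w 0.0154
pack 351 along max/98%% 47.02 46.83 min 43.8 across -11.51 11.66 ang 63.09695816040039
bar 2998 along max/98%% 45.36 44.92 min 4.4 across -11.72 11.4 ang 64.73405456542969
```

Emit:
carry_out([
  [0, 0, 0.0004, 0, 0, 0, 255],
  [0, 0, 0.0007, 0, 0, 0, 255],
  [0, 0, 0.0007, 0, 0, 0, 255],
])

```text
clock: 12.02
position: [0.5571, 0.157, 0.0866]
tool_rot: [3.142, -0.0, 1.129]
force: [-2.8, -0.7, 10.6]
grip_width: 0.0151
```

Emit:
carry_out([
  [0, 0, -0.0003, 0, 0, 0, 255],
  [0, 0, -0.0003, 0, 0, 0, 230],
  [0, 0, -0.0003, 0, 0, 0, 200],
  [0, 0, -0.0003, 0, 0, 0, 150],
  [0, 0, -0.0003, 0, 0, 0, 80],
  [0, 0, -0.0003, 0, 0, 0, 0],
  [0, 0, -0.0003, 0, 0, 0, 0],
  [0, 0, -0.0003, 0, 0, 0, 0],
])

```text
clock: 13.02
position: [0.557, 0.157, 0.0864]
tool_rot: [3.142, -0.0, 1.129]
force: [0.6, -1.5, 0.7]
grip_width: 0.0853
```

Emit:
carry_out([
  [0, 0, -0.01, 0, 0, 0, 0],
  [0, 0, -0.03, 0, 0, 0, 0],
  [0, 0, -0.06, 0, 0, 0, 0],
  [0, 0, -0.1, 0, 0, 0, 0],
  [0, 0, -0.14, 0, 0, 0, 0],
  [0, 0, -0.14, 0, 0, 0, 0],
  [0, 0, -0.14, 0, 0, 0, 0],
])

```text
clock: 13.9
position: [0.5567, 0.157, 0.2264]
tool_rot: [-3.141, -0.0, 1.129]
force: [0.0, 0.7, -0.9]
grip_width: 0.0854
```

```bash
python3 - <<'E'
from h import *
go([.557,.157,.22],64.7)
p,w=wrist("fin"); w=w.reshape(-1,3)
def reg(nm,z0,z1):
    m=(np.hypot(w[:,0]-.562,w[:,1]-.16)<.1)&(w[:,2]>z0)&(w[:,2]<z1); t=w[m]
    if len(t)>5: print(nm,len(t),cv2.minAreaRect((t[:,:2]*1000).astype(np.float32)),t[:,2].mean(),t[:,2].std())
reg("bar top",.072,.09);reg("rib top",.11,.13);reg("cheek",.06,.07);reg("bed",.0085,.07)
m=(np.hypot(w[:,0]-.557,w[:,1]-.157)<.05)&(w[:,2]>.072)&(w[:,2]<.09);t=w[m]
print("plane slope",np.linalg.lstsq(np.c_[t[:,:2]-[.557,.157],np.ones(len(t))],t[:,2],rcond=None)[0])
for n in ("scene","side"):
    p,d=imaging.grab_frame(n);cv2.imwrite(f"pics/fin{n}.png",p)
    if n=="scene": cv2.imwrite("pics/finz.png",cv2.resize(p[80:200,250:360],None,fx=5,fy=5,interpolation=cv2.INTER_CUBIC))
E
```

```text
shift [0.0001 0.0002 0.0064] turn [-0.0001 -0.0001 -0.0003] at [0.5567 0.157  0.2264] [-1.7999e+02 -1.0000e-02  6.4680e+01] t 13.9 F [ 0.    0.71 -0.89] w 0.0854
bar top 1419 ((556.5751953125, 157.22811889648438), (90.11896514892578, 24.048402786254883), 64.7451171875) 0.07991647980840413 0.0013046476090160849
rib top 1103 ((556.8090209960938, 157.46534729003906), (43.67403793334961, 15.779500961303711), 64.35294342041016) 0.11758675450230599 0.0011848556599214496
cheek 87 ((576.2017211914062, 198.45309448242188), (2.4798927307128906, 23.272785186767578), 63.747074127197266) 0.06509291564773033 0.0017521613493400327
bed 5863 ((560.478271484375, 164.859619140625), (148.06349182128906, 64.11119842529297), 64.73694610595703) 0.016281420418586632 0.008609659956699791
plane slope [ 0.00513264 -0.00298566  0.07992557]
```

View pics/finz.png

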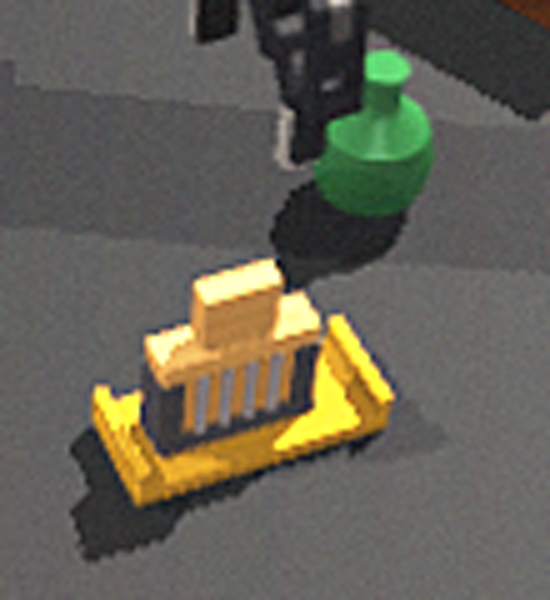

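View pics/finscene.png

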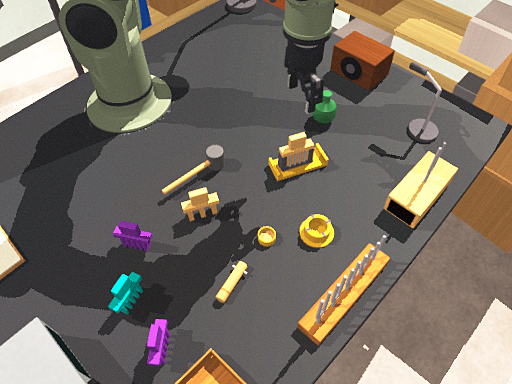

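The comb sits home at (297,150) in the scene view: its five fins alternate with the four reeds, and the bar is flat. Bar top measures 79.9 mm against a nominal 79 mm plus the roughly 0.7 mm camera bias seen earlier. The other things look unmoved.

```bash
python3 -c "
from h import *
print(ticket.job_done())"
```

```text
the job is handed in; nothing more can be done
None
```

The five-fin beech comb is seated in the reed bank and released, and I handed the job in at about 14 s of the 58 s allowed.

I located the reed pack with the wrist camera, about 8.5 mm off the bed's middle towards -y. I corrected the comb's position by about 1 mm just above the reeds. The fins slid in with no measurable resistance, and the bar touched down on the reed tips at about 10 N.

**Last checks**
- **Height and level:** the bar top reads 79.9 mm against a nominal 79 mm. The same camera read about 0.7 mm high on known heights, so this fits a bar resting on the tips. The measured slope is under 0.4°.
- **Alignment:** the comb's direction matches the bank's at 64.7°, and it is centred across the reeds to within about 0.5 mm.
- **Fit:** the scene picture shows the five fins alternating with the four reeds.
- **Other things:** the coarse comb, the other bystanders and the look-alikes look unmoved in the scene picture. I judged this by eye and did not measure it.
- **Robot:** the gripper is open and well clear of everything.

None of the checks failed. The only differences between readings were camera errors of about 1 mm.

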